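Release the platform lock of an orbital shaker

TASK

Free the shaker's platform for the next run: pull the red lock knob on the front deck up until it unlocks, turn it clockwise all the way from the white mark to the green mark, then push it back down fully home and let go. Leave the teal speed knob as it is set.

Things in the scene. Friction and masses are not known exactly. Their poses are not given: they have to be found in the camera images.
- shaker: Cream orbital shaker, 300 x 340 mm, origin under its centre on the bench, x away from the robot. Its front deck is 75 mm high; along it, 100 mm before the centre, three controls stand 105 mm apart in varying order: red lock knob, teal speed knob, flat black display (8 mm). The foam platform starts 75 mm behind them, 132 mm above the bench; jars in it reach 180 mm.
- lock_grip (a point): Grip point of the red lock knob, on its upright axis, 115 mm above the bench when home; moves with it. Bar grip 46 long (point x, to the white pointer end), 16 wide (point y), 34 mm tall; the point is 10 mm under its top. Grip across the 16 mm, from above. 24 mm below lie a flange (radius 20) and a black plate (radius 37) with white and green dots and two low steel blocks.
- lock_pull (a joint): How far the red lock knob is pulled straight up (m): 0 fully home, 0.018 at the upper stop. Lugs on it are caught by the steel blocks up to about 0.009; from 0.010 it turns freely. It moves against about 4 N of friction and stays where it is left.
- lock_turn (a joint): How far the red lock knob is turned, clockwise from above (rad): it starts locked at 0 to 0.15 (white dot); the end stop is at 1.3 (green dot). It cannot be pushed home between about 0.22 and 1.08. Light friction, 0.04 N m; it stays where it is left.
- speed_pointer (a point): Pointer end, on top, of the teal speed knob: 18 mm from that knob's upright axis, 119 mm above the bench. The knob has a bar grip 42 x 14 mm on a flange of radius 22 mm and turns easily. Not to be turned.

How it is judged:
On the way, in this order (a step that is already met when the one before it is completed fails the run):
1. the lock knob is pulled up out of its catch (more than 9 mm) (value of joint lock_pull above 0.009 m), for 0.1 s.
2. the pulled-out knob is turned clockwise to the green mark (more than 1.1 rad) (value of joint lock_turn above 1.1 rad and value of joint lock_pull above 0.008 m), for 0.1 s.
At the end, for the whole second after the job is handed in: the red lock knob is turned more than 1.1 rad clockwise (within about 11 degrees of its end stop at the green mark) and pushed back in to less than 4 mm from home (value of joint lock_turn above 1.1 rad and value of joint lock_pull below 0.004 m); the robot touches nothing.
It fails at once if the teal speed knob is turned (its pointer end moves more than 8 mm) (distance of speed_pointer from where it was at the start of the episode above 0.008 m).
It also fails if it takes over 32 s, if anything falls off the work surface, if the arm or the gripper's body presses on something with over 40 N, if the wrist force passes 120 N, or if a joint passes its speed limit or range.

ROBOT

A 7-joint arm with a two-finger parallel gripper is mounted at the origin on the work surface. World frame = base frame: x ahead of the robot, y to its left, z up, the work surface at z = 0. Lengths are in m, angles in rad, forces in N, time in s.
With the tool pointing down it reaches from about 0.425 to 0.875 m from the base axis. Payload 4.7 kg.
Tool frame: the origin (TCP) lies midway between the tips of the shut fingers; the grasp point (between the pads) lies 19 mm behind it; z points along the fingers, y is the line along which they close (so a half turn about z gives the same grasp; the last joint's range is limited). The gripper opens to 87 mm and grips with 3 to 60 N. Pads are 19 mm wide; open, the fingers measure 117 mm over their backs; the gripper's body (75 mm by 190 mm) begins 51 mm behind the grasp point.
Start: joints at [0.014, 0.321, -0.07, 1.45, 0.023, 1.371, -0.057], TCP at [0.65, -0, 0.223] pointing down, gripper open.
Joint ranges: [-2.86, 2.86], [-0.3, 2.09], [-1.38, 1.24], [0.06, 2.45], [-1.56, 4.7], [0.09, 2.05], [-2.69, 2.69]. Speed limits (rad/s): [2.57, 2.57, 3.14, 3.14, 3.14, 3.14, 3.14].

INTERFACE

Orientations are given as a rotation vector (axis times angle).
In Python, from bench import monitor, cams, workorder gives the robot as it stands.
- The arm moves only by the tool move_arm, never from a script. Its arguments are lists of equal length, an entry for each row: "slide": the shift along the tool's x, y, z in cm, a list of three; "roll": the turn about the tool's z in rad. In form: {"slide": [[dx, dy, dz], ...], "roll": [roll, ...]}. A call has 1 to 20 rows; each row is the pose to reach, as a shift and turn from the pose commanded when the call began, along the tool's axes at that moment; what a row does not reach only later rows make up. A row lasts 1/10 s, in which the tool goes at most 50 mm and 8.59 degrees, less where a joint would pass 70% of its speed; a pose out of reach is approached as far as the arm can. A call with a gripper value outside its range is refused whole. "gripper" is the finger opening in cm, from 0 to 8.7, set as the call begins (left out, the last holds). The fingers move at their own pace and stop on an object; "squeeze" is the grip in N (left out, the last holds). Time passes only in rows, so rows that repeat a pose let the fingers close. It gives the time, the measured TCP pose, the force, the opening and the grip force at its end, in the units of the state.
- monitor.get_state(): the state, without advancing time (a new reading comes with each control period).
- cams.get_image(name): name is "scene" or "side" or "wrist"; returns the picture (400x640x3 uint8, red, green, blue); there is no depth.
- cams.get_calibration(name): a dict with "mtx" (3x3 intrinsics, pixels), "R" (3x3) and "t" (3): a world point X has camera coordinates R X + t. Camera axes: x right, y down, z forward; pixel columns grow to the right and rows downward; lengths in m; the calibration is good to about 2 mm. A picture is of the moment at which its call begins: read the wrist's pose just before it. get_calibration takes no time and is no camera call; for the wrist camera it gives the pose at the moment of the call.
- workorder.close_job(): hands the job in; it is judged then, once.
The state is a dict: "time": time; "joint_positions": joint angles; "qd": joint speeds; "joint_torque": joint torques, N m; "position": TCP position; "tool_rot": TCP orientation; "ft_force": force on the tool from outside, world axes, zero at the start; "torque": the same for the moment, N m; "grip_width": opening from 0.0 (shut) to 1.0 (fully open); "grip_force": force on a finger pad.
Only numpy, scipy, OpenCV 4.12 (cv2) and the standard library are available. Lean on these libraries where they do the work, as an engineer would, in place of code of your own. Each camera call takes 0.05 s, during which the arm holds its last target. There are 200 camera calls.

## Working session

There is one attempt and no reset: what is moved stays moved. The work goes in short steps, Python scripts to look and compute and a tool call to move; the robot and the scene stay as the last step left them, time stands still between calls to the robot, and variables do not carry over. Pictures are saved under pics/ and viewed, at most 10 in all, crops included, and the job is handed in when it is done.

Besides the shell and the picture viewer there is one more tool, called after "Call:" as name(argument=value, ...) on one line, values as JSON. move_arm: Moves the arm, as the interface text tells. Its arguments: {"type":"object","properties":{"slide":{"type":"array","items":{"type":"array","items":{"type":"number"}}},"roll":{"type":"array","items":{"type":"number"}},"gripper":{"type":"number"},"squeeze":{"type":"number"}},"required":["slide","roll"]}

```bash
mkdir -p pics
cat > h.py <<'E'
import sys; sys.path.insert(0,'.')
import numpy as np, cv2
from bench import monitor, cams, workorder
def snap(n,f,crop=None,s=1):
    c=cams.get_calibration(n); im=cams.get_image(n)[:,:,::-1]
    cv2.imwrite(f'pics/{f}_raw.png',im)
    if crop: x0,y0,x1,y1=crop; im=im[y0:y1,x0:x1]
    cv2.imwrite(f'pics/{f}.png',cv2.resize(im,None,fx=s,fy=s,interpolation=cv2.INTER_CUBIC))
    return c
def hit(c,uv,z):
    K,R,t=map(np.array,(c['mtx'],c['R'],c['t']))
    d=R.T@np.linalg.solve(K,[*uv,1]); o=-R.T@t.ravel()
    return o+d*(z-o[2])/d[2]
def proj(c,X):
    p=np.array(c['mtx'])@(np.array(c['R'])@X+np.array(c['t']).ravel()); return p[:2]/p[2]
E
python3 - <<'E'
from h import *
s=monitor.get_state(); print(s)
for n in('scene','wrist','side'): 
    c=snap(n,n+'0'); print(n,-np.array(c['R']).T@np.array(c['t']).ravel(), np.array(c['R']).round(2).tolist())
a=[cv2.imread(f'pics/{n}0.png') for n in('scene','wrist','side')]
E
```

```text
{'time': 0.0, 'joint_positions': array([ 0.01406661,  0.32181627, -0.07011742,  1.45168182,  0.0226096 ,
        1.37081629, -0.05690039]), 'qd': array([-2.34604518e-04,  8.36939009e-04,  5.57503560e-04, -1.49577560e-03,
        3.14230440e-05,  5.40903006e-04,  1.97240850e-03]), 'joint_torque': array([-2.58547143e-04, -4.91284704e+01, -4.03903294e-01, -3.12526345e+01,
       -6.40594075e-02,  4.37659642e-02,  1.61017233e-04]), 'position': array([ 6.49434734e-01, -1.19967889e-05,  2.21462738e-01]), 'tool_rot': array([-2.22041746, -2.22063208,  0.00225457]), 'ft_force': array([1.52937841, 0.04259939, 0.68712983]), 'torque': array([-0.01204892, -0.01251858,  0.02638415]), 'grip_force': 0.0, 'grip_width': 1.0017697545182815}
scene [ 1.08222091 -0.02742094  0.52929948] [[0.13, 0.99, -0.02], [0.65, -0.1, -0.75], [-0.75, 0.08, -0.66]]
wrist [0.64990004 0.07910749 0.38348715] [[1.0, 0.0, -0.0], [0.0, -0.96, 0.29], [-0.0, -0.29, -0.96]]
side [ 0.18519704 -0.52018994  0.51939916] [[0.79, -0.61, -0.01], [-0.32, -0.4, -0.86], [0.52, 0.68, -0.51]]
```

View pics/scene0.png

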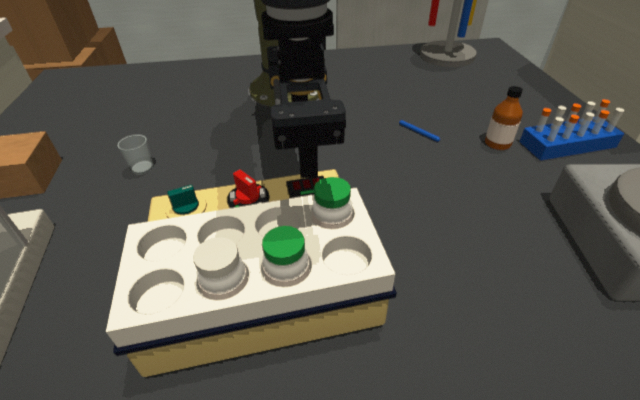

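View pics/wrist0.png

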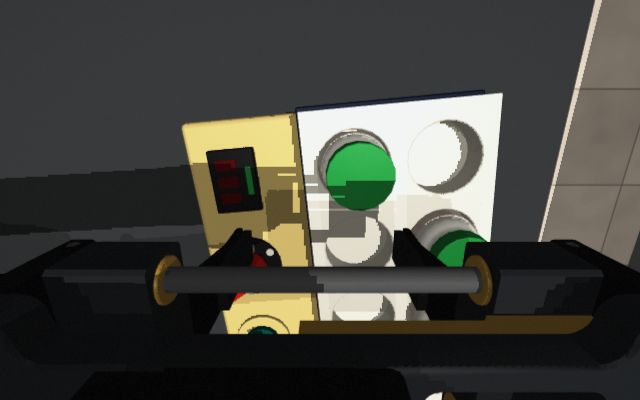

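The scene shows the teal knob at about (184,200), the red knob at about (246,188) and the display near (305,187). The wrist view has the knob half hidden by the gripper. Next I'll enlarge the scene and side views.

Run:
```python
import cv2
a=cv2.imread('pics/scene0.png')[155:225,150:290]
cv2.imwrite('pics/sc.png',cv2.resize(a,None,fx=5,fy=5,interpolation=cv2.INTER_CUBIC))
```

```text
(no output)
```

View pics/sc.png

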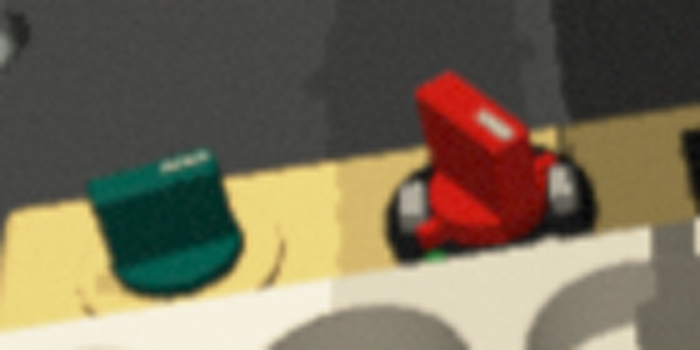

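View pics/side0.png

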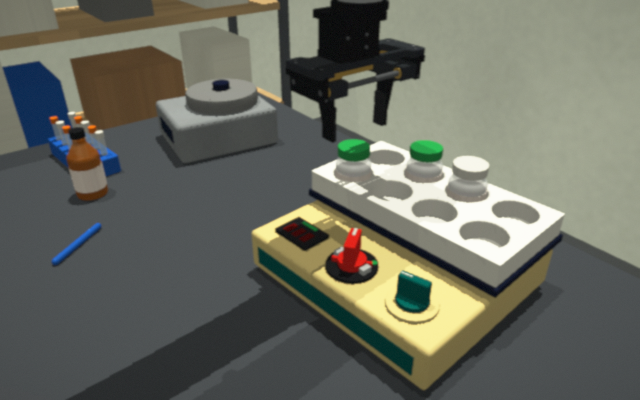

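In the scene crop, the red top face has corners at about (418,90), (448,72), (528,130) and (495,152), with the white pointer at the lower-right end. The teal top runs from (90,187) to (213,155). The side view shows the red knob at about (352,240) and teal at (414,280).

```bash
python3 - <<'E'
from h import *
c=cams.get_calibration('scene')
P=[hit(c,(150+u/5,155+v/5),.125) for u,v in [(418,90),(448,72),(528,130),(495,152)]]
print(np.round(P,4)); m=np.mean(P,0); print('mid',m)
d=(P[2]+P[3]-P[0]-P[1])/2; print(np.linalg.norm(d),np.arctan2(d[1],d[0]))
print('w',np.linalg.norm(P[0]-P[1]),np.linalg.norm(P[2]-P[3]))
T=[hit(c,(150+u/5,155+v/5),.119) for u,v in [(90,187),(213,155)]];print(np.round(T,4))
cs=cams.get_calibration('side'); print(proj(cs,m),[proj(cs,p) for p in P])
E
python3 - <<'E'
import cv2
a=cv2.imread('pics/side0.png')[215:325,310:450]
cv2.imwrite('pics/si.png',cv2.resize(a,None,fx=5,fy=5,interpolation=cv2.INTER_CUBIC))
E
```

```text
[[ 0.5513 -0.115   0.125 ]
 [ 0.5428 -0.1053  0.125 ]
 [ 0.5784 -0.0783  0.125 ]
 [ 0.588  -0.089   0.125 ]]
mid [ 0.56512225 -0.09689358  0.125     ]
0.04486021985744395 0.6325745010168612
w 0.012932679213510519 0.014391563882475453
[[ 0.5783 -0.2202  0.119 ]
 [ 0.568  -0.1823  0.119 ]]
[352.2970721  235.63798771] [array([353.34895676, 245.67066923]), array([343.5381074 , 244.53810716]), array([350.76215548, 226.17314326]), array([361.16943039, 227.1621269 ])]
```

View pics/si.png

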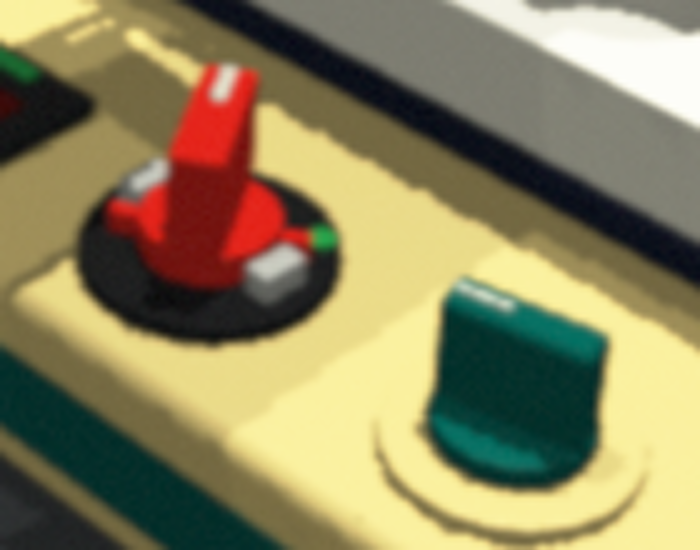

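Run:
```python
from h import *
cs=cams.get_calibration('side'); c=cams.get_calibration('scene'); w=cams.get_calibration('wrist')
S=[(170,158),(228,165),(258,75),(205,68)]
P=np.array([hit(cs,(310+u/5,215+v/5),.125) for u,v in S]); print(P.round(4),P.mean(0))
d=(P[2]+P[3]-P[0]-P[1])/2; print(np.linalg.norm(d),np.arctan2(d[1],d[0]))
print('deck edge', hit(w,(184,125),.075),hit(w,(210,250),.075))
print('jar wrist',hit(w,(361,175),.18),[hit(w,(u,175),.18) for u in(327,396)],'scene',hit(c,(332,190),.18))
print('disp',hit(w,(234,180),.083))
print('teal side',hit(cs,(310+525/5,215+312/5),.119))
```

```text
[[ 0.5403 -0.1091  0.125 ]
 [ 0.5502 -0.1207  0.125 ]
 [ 0.5839 -0.0945  0.125 ]
 [ 0.5747 -0.083   0.125 ]] [ 0.56229351 -0.10184947  0.125     ]
0.04292630803647608 0.6549094249450071
deck edge [0.50476153 0.06435403 0.075     ] [ 0.51568708 -0.07985805  0.075     ]
jar wrist [0.67734252 0.03436455 0.18      ] [array([0.65277621, 0.03433794, 0.18      ]), array([0.70261388, 0.03439192, 0.18      ])] scene [0.68268335 0.03261659 0.18      ]
disp [0.55431572 0.00743223 0.083     ]
teal side [ 0.57285336 -0.20423492  0.119     ]
```

Call:
move_arm(slide=[[-3, -3, 0], [-6, -6, 0], [-9.9, -8.6, 0], [-9.9, -8.6, 0], [-9.9, -8.6, 1], [-9.9, -8.6, 3], [-9.9, -8.6, 4], [-9.9, -8.6, 5], [-9.9, -8.6, 5]], roll=[0.14, 0.28, 0.42, 0.56, 0.7, 0.84, 0.93, 0.93, 0.93], gripper=4)

```text
time: 1.05
position: [0.563, -0.0988, 0.1709]
tool_rot: [-2.979, -0.993, 0.004]
ft_force: [-0.8, 0.1, -0.8]
grip_width: 0.466
grip_force: 0.0
```

Run:
```python
from h import *
s=monitor.get_state(); print(s['position'],s['tool_rot'],s['joint_positions'].round(2))
R=cv2.Rodrigues(s['tool_rot'])[0]; print(R.round(3))
cw=snap('wrist','w1'); cs=snap('side','s1')
for p in [(0.564,-.099,.125),s['position']]: print(proj(cw,np.array(p)),proj(cs,np.array(p)))
a=cv2.imread('pics/w1.png'); b=cv2.imread('pics/s1.png')[150:300,270:430]
b=cv2.resize(b,(426,400),interpolation=cv2.INTER_CUBIC)
a=a[:,130:504]
cv2.imwrite('pics/m1.png',np.hstack([a,b]))
```

```text
[ 0.5629642  -0.09880762  0.17086196] [-2.97937183 -0.99267913  0.00429939] [ 0.07  0.19  0.06  1.72 -0.01  1.24 -0.79]
[[ 0.8    0.6   -0.003]
 [ 0.6   -0.8    0.   ]
 [-0.002 -0.002 -1.   ]]
[323.19644245 216.50728679] [352.69188908 236.64396889]
[321.99474502 243.97817307] [352.99510335 207.63914655]
```

View pics/m1.png

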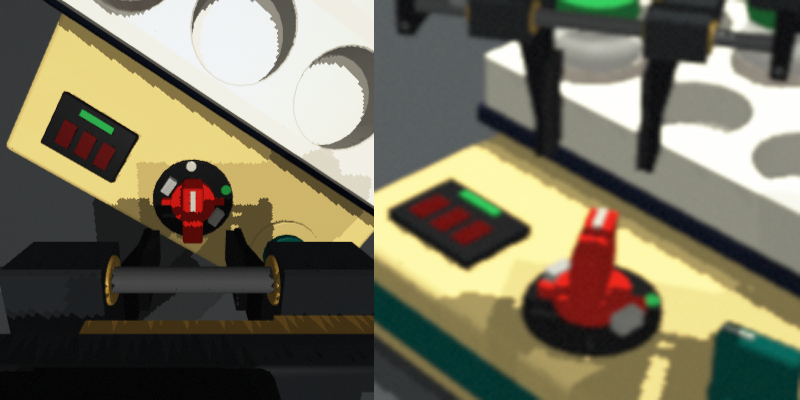

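The wrist view shows the bar upright in the image and centred at about u=323, lined up with the fingers. I'll zoom in to check its position along the bar.

Run:
```python
from h import *
a=cv2.imread('pics/w1.png')[150:260,270:380]
cv2.imwrite('pics/w1z.png',cv2.resize(a,None,fx=5,fy=5,interpolation=cv2.INTER_CUBIC))
```

```text
(no output)
```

View pics/w1z.png

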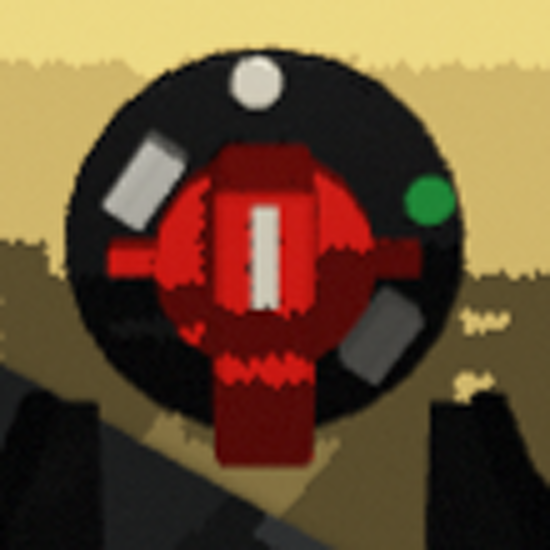

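The bar's top face spans zoom v≈192–465 and u≈213–315, so its centre is at about (323,215.6). The predicted position was (323.2,216.5), so the pose is confirmed and I can descend and grip.

Call:
move_arm(slide=[[0.1, 0.05, 2], [0.1, 0.05, 4], [0.1, 0.05, 5.5], [0.1, 0.05, 6.5], [0.1, 0.05, 7.2], [0.1, 0.05, 7.2], [0.1, 0.05, 7.2]], roll=[0, 0, 0, 0, 0, 0, 0])

```text
time: 1.85
position: [0.5656, -0.0989, 0.1012]
tool_rot: [2.981, 0.99, 0.001]
ft_force: [-0.8, -0.4, 0.5]
grip_width: 0.462
grip_force: 0.0
```

Call:
move_arm(slide=[[0, 0, 0], [0, 0, 0], [0, 0, 0], [0, 0, 0], [0, 0, 0], [0, 0, 0], [0, 0, 0], [0, 0, 0]], roll=[0, 0, 0, 0, 0, 0, 0, 0], gripper=0.8, squeeze=40)

```text
time: 2.65
position: [0.5646, -0.0978, 0.1009]
tool_rot: [-2.98, -0.99, 0.001]
ft_force: [-4.8, 4.3, 5.7]
grip_width: 0.178
grip_force: 40.0
```

Gripped at 15.5 mm opening. Next I'll pull up 15 mm.

Call:
move_arm(slide=[[0, 0, -0.3], [0, 0, -0.6], [0, 0, -0.9], [0, 0, -1.2], [0, 0, -1.5], [0, 0, -1.5], [0, 0, -1.5], [0, 0, -1.5]], roll=[0, 0, 0, 0, 0, 0, 0, 0])

```text
time: 3.45
position: [0.5646, -0.0979, 0.1157]
tool_rot: [-2.98, -0.99, 0.001]
ft_force: [-1.9, 4.5, -1.3]
grip_width: 0.182
grip_force: 40.0
```

Call:
move_arm(slide=[[0, 0, -1.5], [0, 0, -1.5], [0, 0, -1.5], [0, 0, -1.5], [0, 0, -1.5], [0, 0, -1.5], [0, 0, -1.5], [0, 0, -1.5], [0, 0, -1.5], [0, 0, -1.5], [0, 0, -1.5], [0, 0, -1.5], [0, 0, -1.5], [0, 0, -1.5]], roll=[0.12, 0.24, 0.36, 0.48, 0.6, 0.72, 0.84, 0.96, 1.06, 1.14, 1.2, 1.24, 1.24, 1.24])

```text
time: 4.85
position: [0.5627, -0.098, 0.1253]
tool_rot: [3.001, -0.927, -0.01]
ft_force: [5.1, 3.3, -26.8]
grip_width: 0.183
grip_force: 40.0
```

Run:
```python
from h import *
s=monitor.get_state(); print(s['position'],s['joint_positions'].round(2),s['torque'],s['ft_force'])
R=cv2.Rodrigues(s['tool_rot'])[0]; print('y yaw',np.arctan2(R[1,1],R[0,1]))
```

```text
[ 0.56272115 -0.09795107  0.1252684 ] [-0.04  0.23  0.19  1.77 -0.05  1.15 -2.01] [ 1.05087093 -0.93890543  0.00991238] [  5.10637204   3.28295264 -26.82812059]
y yaw -2.169771652268845
```

The slide rows count from the start of each call, so my repeated -1.5 pulled a further 15 mm against the upper stop and the fingers slipped a little. I'll take that 15 mm back and look.

Call:
move_arm(slide=[[0, 0, 0.5], [0, 0, 1.0], [0, 0, 1.0]], roll=[0, 0, 0])

```text
time: 5.15
position: [0.563, -0.098, 0.1203]
tool_rot: [-3.002, 0.927, 0.008]
ft_force: [-5.6, 6.3, -3.4]
grip_width: 0.179
grip_force: 40.0
```

Run:
```python
from h import *
s=monitor.get_state(); print(s['position'],s['torque'],s['ft_force'])
cw=snap('wrist','w2'); cs=snap('side','s2')
a=cv2.imread('pics/w2.png')[150:260,270:380]; b=cv2.imread('pics/s2.png')[190:290,300:400]
f=lambda i:cv2.resize(i,(400,400),interpolation=cv2.INTER_CUBIC)
cv2.imwrite('pics/m2.png',np.hstack([f(a),f(b)]))
```

```text
[ 0.56299947 -0.09802828  0.12030378] [ 1.43427176  1.45895252 -0.03506841] [-5.63972151  6.2806992  -3.36746257]
```

View pics/m2.png

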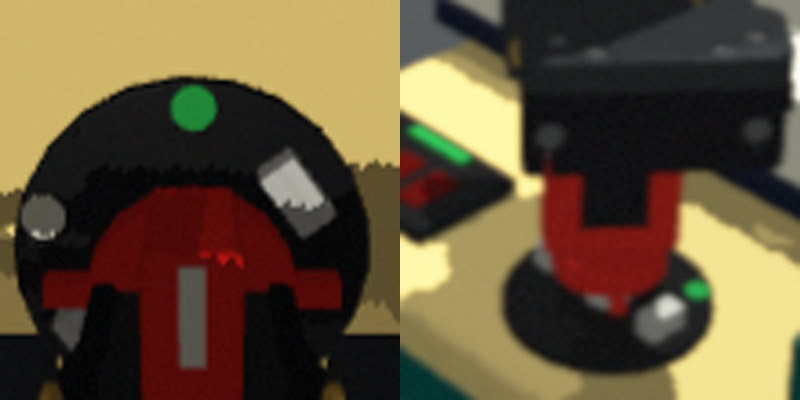

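The knob is raised and its pointer lines up with the green dot. I'll add a slight further turn, then push down.

Call:
move_arm(slide=[[0, 0, 0], [0, 0, 0.3], [0, 0, 0.6], [0, 0, 0.9], [0, 0, 1.2], [0, 0, 1.4], [0, 0, 1.4]], roll=[0.03, 0.03, 0.03, 0.03, 0.03, 0.03, 0.03])

```text
time: 5.95
position: [0.5631, -0.098, 0.1072]
tool_rot: [2.988, -0.971, -0.007]
ft_force: [-7.2, 4.6, 0.8]
grip_width: 0.181
grip_force: 40.0
```

Call:
move_arm(slide=[[0, 0, 0.2], [0, 0, 0.4], [0, 0, 0.6], [0, 0, 0.6]], roll=[0, 0, 0, 0])

```text
time: 6.35
position: [0.5639, -0.0985, 0.1063]
tool_rot: [-2.987, 0.971, 0.004]
ft_force: [-17.0, 6.3, 26.5]
grip_width: 0.177
grip_force: 40.0
```

It stopped at 0.106 with 26 N, which matches the expected home height. I'll relax, release and lift away.

Call:
move_arm(slide=[[0, 0, -0.3], [0, 0, -0.4], [0, 0, -0.4], [0, 0, -0.4], [0, 0, -0.4], [0, 0, -0.4]], roll=[0, 0, 0, 0, 0, 0], gripper=4)

```text
time: 6.95
position: [0.5651, -0.099, 0.1042]
tool_rot: [2.987, -0.972, -0.0]
ft_force: [-0.6, -0.2, 0.0]
grip_width: 0.456
grip_force: 0.0
```

Call:
move_arm(slide=[[0, 0, -1], [0, 0, -3], [0, 0, -5], [0, 0, -7], [0, 0, -9], [0, 0, -9], [0, 0, -9]], roll=[0, 0, 0, 0, 0, 0, 0])

```text
time: 7.65
position: [0.5653, -0.0989, 0.195]
tool_rot: [-2.987, 0.972, -0.002]
ft_force: [0.0, 0.2, -0.3]
grip_width: 0.462
grip_force: 0.0
```

Run:
```python
from h import *
cw=snap('wrist','w3'); cs=snap('side','s3')
for h in(0,.004,.01):
  y=0.645-1.3; 
  for e in(-.023,.023): print(h,e,proj(cs,np.array([.564+e*np.cos(y),-.099+e*np.sin(y),.125+h])))
a=cv2.imread('pics/w3.png')[130:260,255:385]; b=cv2.imread('pics/s3.png')[200:300,310:410]
f=lambda i:cv2.resize(i,(400,400),interpolation=cv2.INTER_CUBIC)
cv2.imwrite('pics/m3.png',np.hstack([f(a),f(b)]))
```

```text
0 -0.023 [335.4846152  236.72695578]
0 0.023 [369.90514315 236.56095315]
0.004 -0.023 [335.51838774 234.26029474]
0.004 0.023 [370.04187332 234.0929358 ]
0.01 -0.023 [335.56942691 230.53252316]
0.01 0.023 [370.248509   230.36310474]
```

View pics/m3.png

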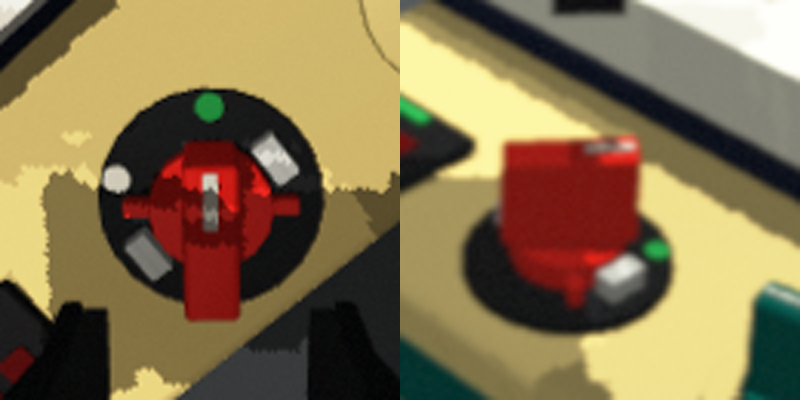

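The wrist view shows the pointer at the green dot. In the side view the bar's top is at v≈237, against 236.6 predicted for home and 234 for 4 mm up. The gripper is clear, so I'll hand in.

```bash
python3 -c "
from h import *
print(workorder.close_job())"
```

```text
the job is handed in; nothing more can be done
None
```

The red lock knob was pulled up, turned to the green mark, pushed back home and released, the teal knob was left untouched, and the job is handed in; no verdict came back.

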